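# Fit the grating insert in the grating box and lock it with the cam

## Robot

A 6-joint arm with a two-finger parallel gripper is mounted at the origin on a cart in front of the work surface, level with it; the furniture and walls round the work are solid. World frame = base frame: x ahead of the robot, y to its left, z up, the work surface at z = 0. Lengths are in m, angles in degrees, forces in N, time in s.
With the tool pointing down it reaches from about 0.4 to 0.825 m from the base axis. Payload 7 kg.
Tool frame: the origin (TCP) lies at the very end of the fingers, on their centre line; the grasp point (between the pads) lies 19 mm behind it (ctrl.grip_depth is the distance from the TCP to the grasp point, in m); z points along the fingers, y is the line along which they close (so a half turn about z gives the same grasp; the last joint's range is limited). The gripper opens to 88 mm and grips with 3 to 60 N. Pads are 19 mm wide; open, the fingers measure 130 mm over their backs; the gripper's body (78 mm by 193 mm) begins 47 mm behind the grasp point.
Start: joints at [80.85, 20.546, 0.682, 0, -70.136, -16.507], TCP at [0.292, 0.608, 0.227] pointing down, gripper open.
Joint ranges: [-176.03, 176.03], [-82.01, 121.73], [-58.28, 71.71], [-173.87, 95.51], [-174.79, -0.11], [-173.66, 173.66]. Speed limits (degrees/s): [136.94, 136.94, 172.46, 180, 180, 180].

## Interface

Orientations are given as [roll, pitch, yaw] about the fixed x, y, z axes, in that order (R = Rz(yaw) Ry(pitch) Rx(roll)).
In Python, from plant import get_obs, eyes, ctrl, spotter gives the robot as it stands.
- The arm moves only by the shell command python3 -m crank 'ROWS'. ROWS is JSON, one flat list of numbers, 7 for each row, row after row: the turn, a rotation vector about the tool's x, y, z in rad, then the shift along the tool's x, y, z in mm, then the opening, from 0 (shut) to 1 (fully open). A call has 1 to 5 rows; each row shifts and turns the commanded pose from where the row before left it, along the tool's axes as they then stand; what a row does not reach is not made up. A row lasts 1/8 s, in which the tool goes at most 62.5 mm and 10.7 degrees, less where a joint would pass 70% of its speed; a pose out of reach is approached as far as the arm can. A call is refused whole if a number of a shift passes 62.5 or a number of a turn 0.188, either way. A call with a gripper value outside its range is refused whole. The fingers move at their own pace and stop on an object; the grip force is fixed at half the most. Time passes only in rows, so rows that do not move let the fingers close. It gives the time, the measured TCP pose, the force, the opening and the grip force at its end, in the units of the state.
- get_obs(): the state, without advancing time (a new reading comes with each control period).
- eyes.snapshot(name): name is "scene" or "top" or "wrist"; returns the picture (420x560x3 uint8, blue, green, red); there is no depth.
- eyes.camera_model(name): a dict with "fx", "fy", "cx", "cy" (pixels), "extrinsics" (4x4, takes a point from camera to world coordinates). Camera axes: x right, y down, z forward; pixel columns grow to the right and rows downward; lengths in m; the calibration is good to about 2 mm. The wrist camera is an equidistant fisheye: a pixel r from the principal point sees the ray r / f radians off the axis. A picture is of the moment at which its call begins: read the wrist's pose just before it. camera_model takes no time and is no camera call; for the wrist camera it gives the pose at the moment of the call.
- ctrl.close_job(): hands the job in; it is judged then, once.
Trained networks look in the newest picture that a camera, given by its name, has taken for a name from the list of things; names that differ only in an ending like _2 or _b are one class to them, and where a whole thing is asked for, a point or a joint stands for the part that bears it (a point fixed in the world has none). Each returns a list of dicts, best first, with "p" (0 to 1); they miss things now and then, are a little off and sometimes report something else, mostly with a low value. They report only what shows in the picture. A call takes as long as a camera call.
- spotter.outline_of(camera, target): "region" (420x560 bool, what is visible of it) and "rect" ([left, top, width, height] in pixels, round what is visible of it).
- spotter.place_of(camera, target): "location" ([column, row] in pixels: a listed point, or the origin of a listed thing).
The state is a dict: "clock": time; "joint_pos": joint angles; "qvel": joint speeds; "tau": joint torques, N m; "tool_pos": TCP position; "orientation": TCP orientation; "force": force on the tool from outside, world axes, zero at the start; "moment": the same for the moment, N m; "opening": finger opening in m; "gripper_force": force on a finger pad.
Only numpy, scipy, OpenCV 4.12 (cv2) and the standard library are available. Lean on these libraries where they do the work, as an engineer would, in place of code of your own. Each camera call takes 0.05 s, during which the arm holds its last target. There are 200 camera calls.

## Task

Get the grating box ready: slide the grating insert (the one with rows of small round holes) up out of its leaning slot, lay it flat in the seat of the box with its rough face up, and turn the cam lever counterclockwise (seen from above) only until the cam has taken up the gap and holds the insert snug against the stop at the opposite end; do not force the lever on past that. Leave the slicing insert in its slot and the other things on the worktop where they stand.

Things in the scene. Friction and masses are not known exactly. Their poses are not given: they have to be found in the camera images.
- grater_plate: Grating insert: rigid plate 140 x 56 x 5 mm, 0.12 kg, white rim round a steel sheet with rows of small round holes. Origin at its centre; x along the length, y across the width, z out of the rough face. At the start it stands in a slot of the stand, x up the slot, rough face to the robot. Its long side edges, 56 mm apart, stand free above the slot. Turned end for end it fits the box as well.
- slicer_plate: Slicing insert in the other slot: same size and axes, but with one wide blade and a single dark slit across it instead of holes. Stays where it is.
- stand: Grey plastic caddy 122 x 190 mm, fixed. Origin under its centre, z up, front -x. Two slots at y = +-55 mm lean back 40 degrees: inserts slide out along (0.643, 0, 0.766) of this frame. A resting insert has its centre at about (8, +-55, 69) mm. A slot (8 x 61 mm) guides the insert's lowest 40 mm; above, only a 36 mm wide rest stands behind its middle. 54 mm between the inserts.
- box: Grating box: white tub 190 x 74 mm, 86 mm high, fixed. Origin under the seat's middle; x along its length to the cam end, z up. Seat: 62 mm wide, bottom 70 mm above the worktop, stop face at x = -70 mm; walls 9 mm higher, then 8 mm of flared lip. From x = -42 to +42 mm both side walls are cut down to 40 mm above the worktop, so fingers on the insert's edges fit there; no floor under its middle.
- seat (a point): Where the insert's centre is when it lies in the seat against the stop (72.5 mm above the worktop). Axes as the box's. With the lever open, the insert can lie up to about 5 mm from this point towards the cam.
- pivot (a point): On the vertical axis of the cam lever, 87 mm from the seat's centre along the box's +x, at the lever's mid height, 94 mm above the worktop.
- lever (a joint): Cam lever angle, rad, growing counterclockwise from above. 0: points along the box's +x, away from the seat (open); starts at 0 to 0.3. Against an insert lying on the stop the cam first bears at 1.25 to 1.4 and presses harder from there: about 1.45 is snug, past 1.7 is forced too far. It stays where left; about 2 N at the finger post move it until the cam bears, then resistance climbs.
- lever_tip (a point): Middle of the exposed part of the upright round finger post (15 mm in diameter) at the end of the black lever, 62 mm from the pivot, 113 mm above the worktop; the post's top is at 123 mm, and it stands free above the bar, whose top is at 101 mm (bar 12 mm wide). Moves with the lever.
- cam: The cam lever in one piece: black lever bar above, and under it, level with the insert's edge, a steel eccentric disc of 18 mm radius, 10 mm thick, whose centre lies 6 mm from the pivot on the lever's side. Origin at the pivot, 94 mm above the worktop; x along the lever.
- espresso_cup: Bystander: small cream espresso cup with handle, 62 x 89 x 52 mm. Origin at the centre of its underside.
- spoon: Bystander: steel tablespoon, 191 mm long, lying flat. Origin at the centre of its underside.
- pepper_shaker: Bystander: glass shaker with grey top, 44 mm across, 90 mm tall. Origin at the centre of its underside.
- round_board1: Bystander: small round wooden coaster board, 100 mm across, 9 mm high. Origin at the centre of its underside.
- teaspoon: Bystander: small steel spoon, 132 mm long, lying flat. Origin at the centre of its underside.

How it is judged:
By the outcome, as a careful person would: the job done as asked, in the order asked, and still so for the second after the job is handed in, with the robot touching nothing.
It also fails if it takes over 61 s, if anything falls off the work surface, if the arm or the gripper's body presses on something with over 40 N, if the wrist force passes 120 N, or if a joint passes its speed limit or range.

## Working session

There is one attempt and no reset: what is moved stays moved. The work goes in short steps, Python scripts to look and compute and a shell command to move; the robot and the scene stay as the last step left them, time stands still between calls to the robot, and variables do not carry over. Pictures are saved under pics/ and viewed, at most 10 in all, crops included, and the job is handed in when it is done.

```bash
mkdir -p pics; ls
cat > h.py <<'E'
import numpy as np, cv2
from plant import get_obs, eyes, ctrl, spotter
from scipy.spatial.transform import Rotation as R
def ray(cam,px,M=None):
    m=M or eyes.camera_model(cam); E=np.array(m["extrinsics"])
    u=(px[0]-m["cx"])/m["fx"]; v=(px[1]-m["cy"])/m["fy"]
    if cam=="wrist":
        r=np.hypot(u,v); d=np.array([np.sin(r)*u/max(r,1e-9),np.sin(r)*v/max(r,1e-9),np.cos(r)])
    else: d=np.array([u,v,1.])
    d=E[:3,:3]@d; return E[:3,3],d/np.linalg.norm(d)
def atz(cam,px,z,M=None):
    o,d=ray(cam,px,M); return o+d*(z-o[2])/d[2]
def tri(rs):
    A=sum(np.eye(3)-np.outer(d,d) for o,d in rs); b=sum((np.eye(3)-np.outer(d,d))@o for o,d in rs)
    return np.linalg.solve(A,b)
E
python3 - <<'E'
from h import *
np.set_printoptions(precision=4,suppress=True)
o=get_obs(); print(o["tool_pos"],o["orientation"],o["opening"])
P={}
for c in ["scene","top"]:
    im=eyes.snapshot(c); cv2.imwrite(f"pics/{c}0.png",im)
    for t in ["grater_plate","slicer_plate","stand","box","seat","pivot","lever_tip","espresso_cup","spoon","pepper_shaker","round_board1","teaspoon"]:
        r=spotter.place_of(c,t)
        if r: P[c,t]=r[0]["location"]; print(c,t,round(r[0]["p"],2),np.round(r[0]["location"],1))
z=dict(grater_plate=.069,slicer_plate=.069,stand=0,box=0,seat=.0725,pivot=.094,lever_tip=.113)
for t in ["grater_plate","slicer_plate","stand","box","seat","pivot","lever_tip","espresso_cup","spoon","pepper_shaker","round_board1","teaspoon"]:
    print(t,*[(c,atz(c,P[c,t],z.get(t,0))) for c in ["scene","top"] if (c,t) in P], tri([ray(c,P[c,t]) for c in["scene","top"]]) if ("scene",t) in P and ("top",t) in P else "")
E
```

```text
pics
[0.2921 0.608  0.2256] [179.9057  -0.0058 -25.6643] 0.08770185289622418
scene grater_plate 0.74 [301.4 191.5]
scene slicer_plate 0.65 [264.2 183.4]
scene stand 0.86 [282.5 204.4]
scene box 0.68 [353.3 283.1]
scene seat 0.77 [355.9 262.1]
scene pivot 0.65 [396. 277.]
scene lever_tip 0.7 [417.8 275. ]
scene espresso_cup 0.58 [199.3 237.8]
scene spoon 0.82 [279.6 278.9]
scene pepper_shaker 0.73 [359.3 228.9]
scene round_board1 0.73 [158.3 215.3]
scene teaspoon 0.46 [239.3 250.8]
top grater_plate 0.65 [267.3 165.5]
top slicer_plate 0.68 [227.3 166.2]
top stand 0.73 [248.5 171.8]
top box 0.81 [353.2 229.2]
top seat 0.77 [355.2 231.4]
top pivot 0.61 [387.9 235.7]
top lever_tip 0.75 [249.6 172.3]
top espresso_cup 0.84 [207.6 252.2]
top spoon 0.94 [297.1 262.1]
top pepper_shaker 0.48 [325.8 171.5]
top round_board1 0.72 [155.1 246.2]
top teaspoon 0.47 [207.8 251. ]
grater_plate ('scene', array([0.6195, 0.1238, 0.069 ])) ('top', array([0.6228, 0.1274, 0.069 ])) [0.6237 0.1271 0.0652]
slicer_plate ('scene', array([0.598 , 0.2324, 0.069 ])) ('top', array([0.6179, 0.2377, 0.069 ])) [0.6179 0
[... 514 characters left out ...]
y([ 0.4433, -0.2543,  0.113 ])) ('top', array([0.5964, 0.1717, 0.113 ])) [ 0.6452 -0.0126 -0.0919]
espresso_cup ('scene', array([0.3829, 0.2904, 0.    ])) ('top', array([0.3764, 0.2959, 0.    ])) [0.3792 0.2923 0.002 ]
spoon ('scene', array([0.3751, 0.0319, 0.    ])) ('top', array([0.3551, 0.0362, 0.    ])) [0.3604 0.0305 0.0138]
pepper_shaker ('scene', array([ 0.6378, -0.046 ,  0.    ])) ('top', array([ 0.6207, -0.0409,  0.    ])) [ 0.6224 -0.0454  0.0101]
round_board1 ('scene', array([0.3925, 0.4536, 0.    ])) ('top', array([0.3895, 0.4486, 0.    ])) [0.3893 0.4477 0.0046]
teaspoon ('scene', array([0.3999, 0.171 , 0.    ])) ('top', array([0.3799, 0.2954, 0.    ])) [ 0.4088  0.254  -0.0389]
```

Run:
```python
import cv2,numpy as np
a=cv2.imread("pics/top0.png")[110:310,130:430]; b=cv2.imread("pics/scene0.png")[130:330,150:450]
cv2.imwrite("pics/c0.png",np.vstack([cv2.resize(x,None,fx=1.5,fy=1.5,interpolation=3) if 0 else cv2.resize(x,(450,300),interpolation=3) for x in (a,b)]))
```

```text
(no output)
```

View pics/c0.png

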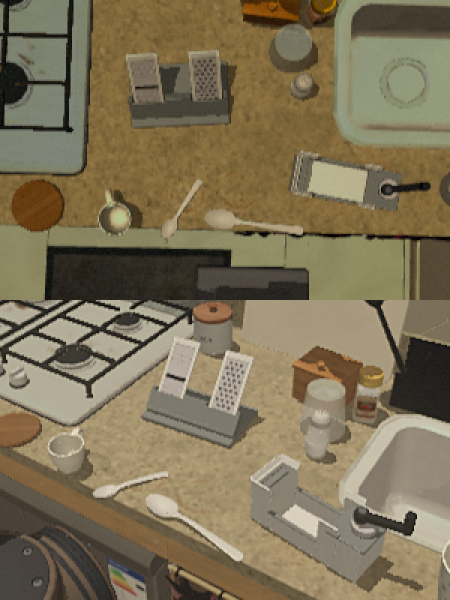

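```bash
cat >> h.py <<'E'
np.set_printoptions(precision=4,suppress=True)
def plan(p,Rt,n,op,start=None):
    o=get_obs(); p0,R0=start or (np.array(o["tool_pos"]),R.from_euler("xyz",o["orientation"],degrees=True))
    p=np.array(p,float); w=(R0.inv()*Rt).as_rotvec()
    for i in range(n):
        Ri=R0*R.from_rotvec(w*i/n); s=Ri.inv().apply((p-p0)/n*1000)
        print(",".join(f"{v:g}" for v in [*np.round(w/n,3),*np.round(s,1),op]))
    print("rot/row deg",np.degrees(np.linalg.norm(w))/n,"mm/row",np.linalg.norm(p-p0)/n*1000)
def pose(yaw,pitch): return R.from_euler("xyz",[180,pitch,yaw],degrees=True)
E
python3 - <<'E'
from h import *
Rt=pose(2.2,-50); z=Rt.apply([0,0,1]); print(z)
plan(np.array([.647,.128,.068])-.15*z,Rt,12,1)
E
```

```text
[ 0.7655  0.0294 -0.6428]
0.018,0.071,-0.038,35.5,27.8,5.2,1
0.018,0.071,-0.038,34,29.2,7.2,1
0.018,0.071,-0.038,32.3,30.6,9,1
0.018,0.071,-0.038,30.4,32,10.7,1
0.018,0.071,-0.038,28.3,33.3,12.2,1
0.018,0.071,-0.038,26.1,34.5,13.5,1
0.018,0.071,-0.038,23.8,35.7,14.7,1
0.018,0.071,-0.038,21.4,36.8,15.7,1
0.018,0.071,-0.038,18.8,37.9,16.4,1
0.018,0.071,-0.038,16.1,38.9,17,1
0.018,0.071,-0.038,13.4,39.7,17.4,1
0.018,0.071,-0.038,10.7,40.5,17.5,1
rot/row deg 4.733051790902573 mm/row 45.37594943913009
```

```bash
python3 -m crank '[0.018,0.071,-0.038,35.5,28,5,1, 0.018,0.071,-0.038,34,29,7,1, 0.018,0.071,-0.038,32,31,9,1, 0.018,0.071,-0.038,30,32,11,1, 0.018,0.071,-0.038,28,33,12,1]'; python3 -m crank '[0.018,0.071,-0.038,26,34.5,13.5,1, 0.018,0.071,-0.038,24,36,15,1, 0.018,0.071,-0.038,21,37,16,1, 0.018,0.071,-0.038,19,38,16,1, 0.018,0.071,-0.038,16,39,17,1]'; python3 -m crank '[0.018,0.071,-0.038,13,40,17,1, 0.018,0.071,-0.038,11,40.5,17.5,1, 0,0,0,0,0,0,1]'
python3 - <<'E'
from h import *
o=get_obs(); print(o["clock"],o["joint_pos"])
im=eyes.snapshot("wrist"); cv2.imwrite("pics/w1.png",im); M=eyes.camera_model("wrist"); import json
json.dump({k:np.array(v).tolist() for k,v in M.items()},open("w1.json","w"))
for t in ["grater_plate","slicer_plate","stand"]:
    r=spotter.place_of("wrist",t)
    if r: print(t,r[0]["p"],r[0]["location"],atz("wrist",r[0]["location"],0 if t=="stand" else .069,M))
E
```

```text
clock: 1.92
tool_pos: [0.3915, 0.4057, 0.2006]
orientation: [-176.6, -20.8, -15.2]
force: [0.2, 0.0, 0.6]
opening: 0.0878
gripper_force: 0.0
clock: 2.55
tool_pos: [0.5172, 0.2372, 0.2283]
orientation: [179.7, -37.6, -3.5]
force: [0.3, 0.6, 0.9]
opening: 0.0876
gripper_force: 0.0
clock: 2.92
tool_pos: [0.5823, 0.1788, 0.2575]
orientation: [176.9, -42.0, 1.1]
force: [0.3, 0.5, 0.4]
opening: 0.0879
gripper_force: 0.0
2.925 [ 29.2228  -4.4269 -58.1929  92.6349 -21.2736 -24.9038]
grater_plate 0.95 [316.5, 271.8] [0.6281 0.1317 0.069 ]
stand 0.82 [273.4, 296.4] [0.6146 0.1792 0.    ]
```

View pics/w1.png

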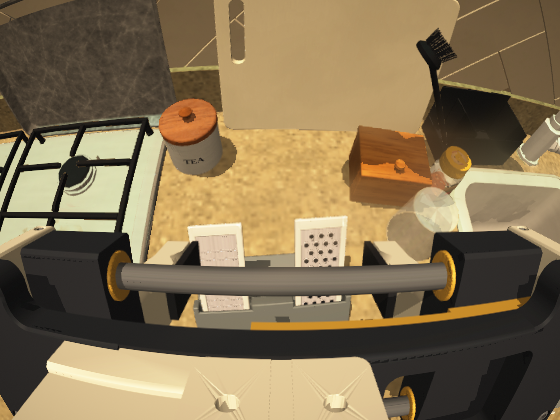

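Run:
```python
from h import *
Rt=pose(2.2,-25); z=Rt.apply([0,0,1])
plan(np.array([.636,.129,.080])-.1*z,Rt,5,1)
```

```text
0.011,-0.059,-0.003,-9.6,11,15.1,1
0.011,-0.059,-0.003,-8.7,11.1,15.5,1
0.011,-0.059,-0.003,-7.8,11.3,15.8,1
0.011,-0.059,-0.003,-6.9,11.4,16.1,1
0.011,-0.059,-0.003,-6,11.6,16.4,1
rot/row deg 3.4443667148055725 mm/row 20.949086760201396
```

```bash
python3 -m crank '[0.011,-0.059,-0.003,-9.5,11,15,1, 0.011,-0.059,-0.003,-8.5,11,15.5,1, 0.011,-0.059,-0.003,-8,11,16,1, 0.011,-0.059,-0.003,-7,11.5,16,1, 0.011,-0.059,-0.003,-6,11.5,16,1]'; python3 -c "
from h import *
print(get_obs()['joint_pos'])"
python3 -m crank '[0,0,0,0,0,0,1]'
cat > kin.py <<'E'
from h import *
from scipy.optimize import least_squares
S=[([80.85,20.546,.682,0,-70.136,-16.507],[.2921,.608,.2256],[179.9057,-.0058,-25.6643]),
   ([29.2228,-4.4269,-58.1929,92.6349,-21.2736,-24.9038],[.5823,.1788,.2575],[176.9,-42,1.1])]
def fk(q,k):
    a1,h,L1,L2,a3,d=k; q=np.radians(q)
    ry=lambda a:R.from_rotvec([0,a,0]); rx=lambda a:R.from_rotvec([a,0,0])
    A=R.from_rotvec([0,0,q[0]]); U=A*ry(q[1]); F=A*ry(q[1]-q[2])
    W=F*rx(s4*q[3])*ry(-q[4]); T=W*rx(s6*q[5])
    return A.apply([a1,0,h])+U.apply([0,0,L1])+F.apply([L2,0,a3])+T.apply([d,0,0]), T
s4=s6=-1
# tool: z=link x ; solve fixed tool rotation from the first sample
E
python3 - <<'E'
import kin; from kin import *
o=get_obs(); S.append((o["joint_pos"],o["tool_pos"],o["orientation"])); print(S[-1])
for a in(-1,1):
  for b in(-1,1):
    kin.s4,kin.s6=a,b; k=[0,.3,.4,.4,0,.2]
    Ts=[fk(q,k)[1].inv()*R.from_euler("xyz",e,degrees=True) for q,p,e in S]
    print(a,b,[np.degrees((Ts[0].inv()*t).magnitude()) for t in Ts], Ts[0].as_matrix().round(3).tolist())
    if max((Ts[0].inv()*t).magnitude() for t in Ts)<.05:
        f=least_squares(lambda k:np.r_[np.concatenate([fk(q,k)[0]-p for q,p,e in S]),1e-3*(k-[0.03,.3,.42,.42,.02,.25])],k); print(f.x,f.fun)
E
```

```text
clock: 3.75
tool_pos: [0.5923, 0.1301, 0.1699]
orientation: [179.9, -24.8, 2.4]
force: [1.5, -1.0, 1.2]
opening: 0.0876
gripper_force: 0.0
[ 35.6601   3.9578 -46.9028  37.4865 -22.3168  23.8333]
clock: 3.88
tool_pos: [0.5933, 0.1302, 0.1699]
orientation: [179.9, -24.9, 2.2]
force: [0.5, 0.9, 1.4]
opening: 0.0875
gripper_force: 0.0
(array([ 35.5831,   4.0409, -46.9075,  37.7884, -22.2621,  23.4734]), array([0.5933, 0.1302, 0.1699]), array([179.9383, -24.8629,   2.2179]))
-1 -1 [np.float64(0.0), np.float64(0.07938249754248898), np.float64(0.0947601691927427)] [[-0.0, -0.002, 1.0], [-1.0, 0.0, -0.0], [-0.0, -1.0, -0.002]]
[ 0.1813  0.6098  0.4234  0.3757 -0.1074  0.5521] [-0.1893  0.0305 -0.0001  0.0352 -0.0626 -0.0017 -0.0649  0.0903  0.0018
  0.0002  0.0003  0.     -0.     -0.0001  0.0003]
-1 1 [np.float64(0.0), np.float64(16.77625491100513), np.float64(79.96821927282829)] [[-0.0, -0.002, 1.0], [-0.838, 0.545, 0.001], [-0.545, -0.838, -0.001]]
1 -1 [np.float64(0.0), np.float64(174.71296385869707), np.float64(75.56738364170455)] [[-0.0, -0.002, 1.0], [-1.0, 0.0, -0.0], [-0.0, -1.0, -0.002]]
1 1 [np.float64(0.0), np.float64(169.63358295512575), np.float64(152.09709704547436)] [[-0.0, -0.002, 1.0], [-0.838, 0.545, 0.001], [-0.545, -0.838, -0.001]]
```

```bash
cat >> kin.py <<'E'
def fk(q,k):
    a1,h,L1,L2,a3,d,b,c=k; q=np.radians(q)
    ry=lambda a:R.from_rotvec([0,a,0]); rx=lambda a:R.from_rotvec([a,0,0])
    A=R.from_rotvec([0,0,q[0]]); U=A*ry(q[1]); F=A*ry(q[1]-q[2])
    W=F*rx(-q[3])*ry(-q[4]); T=W*rx(-q[5])
    return A.apply([a1,b,h])+U.apply([0,0,L1])+F.apply([L2,0,a3])+W.apply([0,0,c])+T.apply([d,0,0]), T
S.append(([35.5831,4.0409,-46.9075,37.7884,-22.2621,23.4734],[.5933,.1302,.1699],[179.9383,-24.8629,2.2179]))
C=R.from_matrix([[0,0,1],[-1,0,0],[0,-1,0]])
def fit():
    k0=np.array([0.03,.3,.42,.42,.02,.25,-.15,0])
    return least_squares(lambda k:np.r_[np.concatenate([fk(q,k)[0]-p for q,p,e in S]),1e-3*(k-k0)],k0)
LO=np.array([-176.03,-82.01,-58.28,-173.87,-174.79,-173.66]);HI=np.array([176.03,121.73,71.71,95.51,-.11,173.66])
def ik(p,Rt,k,q0=None):
    best=None; rng=np.random.default_rng(0)
    for i in range(1 if q0 is not None else 25):
        x0=np.array(q0) if q0 is not None else rng.uniform(np.maximum(LO,-120),np.minimum(HI,120))
        def f(q):
            P,T=fk(q,k); return np.r_[(P-p)*10,((T*C).inv()*Rt).as_rotvec()*3]
        s=least_squares(f,np.clip(x0,LO+.5,HI-.5),bounds=(LO,HI),x_scale=30.)
        if best is None or s.cost<best.cost: best=s
    return best.x,best.cost
E
python3 - <<'E'
from kin import *
f=fit(); k=f.x; print(k,f.fun[:9]); np.save("k.npy",k)
G=np.array([.636,.129,.080])
for t in (50,45,40,35,30,25,20):
    Rt=pose(2.2,-t); z=Rt.apply([0,0,1])
    for st in (.019,-.06): 
        q,c=ik(G+st*z,Rt,k); print(t,st,q,c)
for pt in (0,15,25):
    Rt=pose(-96.3,pt); print("box",pt,*ik(np.array([.448,-.118,.06]),Rt,k))
E
```

```text
[ 1.4566 -1.2135 -0.0087 -0.4724  0.1648 -1.1291 -0.2018 -0.4175] [ 0.0101 -0.0005 -0.0026  0.0287 -0.0445 -0.0309 -0.0403  0.0486  0.0335]
50 0.019 [  -7.9518   -8.1792  -58.28    -93.3687   -0.11   -169.4005] 0.5234797512930712
50 -0.06 [  -4.6723  -12.7489  -58.28   -111.164    -0.5539 -154.1465] 0.11768141604109483
45 0.019 [  -8.0271   -6.8404  -58.28    -88.4206   -0.11   -173.66  ] 0.4050484810131747
45 -0.06 [  -5.0506   -9.939   -58.28   -100.8591   -1.3926 -163.8359] 0.05749036532274284
40 0.019 [ -6.9953  -3.7719 -58.28   -76.9462  -0.11   173.66  ] 0.33238995435711893
40 -0.06 [  -5.0051   -7.2226  -58.28    -90.5787   -1.7694 -173.66  ] 0.02539993677300587
35 0.019 [ -6.5506  -2.784  -58.28   -73.5565  -0.11   170.7523] 0.2963838624052653
35 -0.06 [ -3.773   -3.0605 -58.28   -74.1824  -1.6709 169.0979] 0.00970687178580585
30 0.019 [ -5.1618  -0.9749 -58.28   -66.9904  -0.11   163.2805] 0.3074437455130932
30 -0.06 [ -0.8853   1.7603 -58.28   -56.1863  -0.4352 148.8622] 0.0036933031132961097
25 0.019 [  -8.4919   -5.079   -58.28    -83.0289   -0.11   -173.66  ] 0.5225402343441593
25 -0.06 [  2.9495   4.5186 -58.28   -45.6609  -0.11   134.986 ] 0.013776532974308557
20 0.019 [ 40.5078   5.8348 -58.28    16.4004  -0.11    38.0723] 0.5225687323354014
20 -0.06 [  7.1454   6.4518 -58.28   -37.0256  -0.11   122.4514] 0.06252536527343057
box 0 [  4.2715  75.3844  71.71     2.5725 -80.0872 -10.8763] 0.07109153380287876
box 15 [ 29.1458  87.2296  71.71    -9.3588 -60.0668 -32.7305] 0.08598352050356677
box 25 [ 35.3052  99.3565  71.71   -20.6988 -42.4215 -30.1152] 0.08373898998562736
```

```bash
cat >> kin.py <<'E'
def fk(q,k):
    h,L1,L2,a3,d,b=k; q=np.radians(q)
    ry=lambda a:R.from_rotvec([0,a,0]); rx=lambda a:R.from_rotvec([a,0,0])
    A=R.from_rotvec([0,0,q[0]]); U=A*ry(q[1]); F=A*ry(q[1]-q[2])
    W=F*rx(-q[3])*ry(-q[4]); T=W*rx(-q[5])
    return A.apply([0,0,h])+U.apply([0,0,L1])+F.apply([L2,0,a3])+W.apply([0,b,0])+T.apply([d,0,0]), T
def fit():
    k0=np.array([.2,.42,.42,.0,.25,-.15])
    return least_squares(lambda k:np.r_[np.concatenate([fk(q,k)[0]-p for q,p,e in S]),1e-3*(k-k0)],k0)
E
python3 - <<'E'
from kin import *
f=fit(); k=f.x; print(k,f.fun[:9]); np.save("k.npy",k)
G=np.array([.636,.129,.080])
for t in (50,40,35,30,25,20):
    Rt=pose(2.2,-t); z=Rt.apply([0,0,1])
    for st in (.019,-.06): 
        q,c=ik(G+st*z,Rt,k); print(t,st,q,c)
for pt in (0,15,25):
    Rt=pose(-96.3,pt); print("box",pt,*ik(np.array([.448,-.118,.06]),Rt,k))
E
```

```text
[ 0.1928  0.605   0.4612  0.0016  0.3785 -0.1918] [ 0.0001 -0.0001  0.0001 -0.0001 -0.0002 -0.      0.0002  0.     -0.0001]
50 0.019 [ -10.0083   20.3429  -45.9915 -159.2576  -27.2188 -100.6949] 2.571918887249717e-27
50 -0.06 [  -8.2721    7.8862  -44.4103 -145.5382  -14.2444 -116.8563] 1.174144209411326e-28
40 0.019 [  -4.4339   17.4263  -35.4214 -150.5893   -4.6766 -114.3188] 0.009078600285399948
40 -0.06 [  -5.0919    7.261   -42.9761 -165.05     -1.3529  -99.4047] 0.03145710203578162
35 0.019 [  -5.0219   17.3623  -38.7372 -170.2024   -1.7415  -93.8991] 0.02279481417646983
35 -0.06 [  -5.4196    7.7886  -44.131  -173.87     -0.11    -90.0072] 0.04849036633989746
30 0.019 [  -5.1273   17.8289  -39.0586 -173.87     -0.11    -89.8854] 0.03866856253374597
30 -0.06 [ 13.9411   6.1472 -56.8967  95.51    -6.0479 -15.9446] 0.006339480131704737
25 0.019 [ 12.3887  15.9244 -52.3134  95.51    -4.5219 -14.9667] 0.00994826713771019
25 -0.06 [ 29.5206   7.7636 -51.0849  52.7491 -14.1039  13.0106] 1.5218124773794604e-29
20 0.019 [ 27.5967  17.4327 -46.7742  48.2993 -11.3303  18.2182] 3.729705879220231e-30
20 -0.06 [ 34.5077  10.2227 -39.138   24.9636 -25.6662  36.5171] 2.116117134251342e-30
box 0 [  9.6959  11.3052 -37.8111  -0.     -40.8837 -15.9959] 4.2714163319819407e-29
box 15 [ -4.4998  14.3319 -27.2297 -19.8303 -49.6915  11.2678] 9.160493187483449e-30
box 25 [-13.7681  18.0209 -21.4278 -29.6965 -57.7618  25.1512] 1.6566849381619003e-30
```

```bash
cat > feas.py <<'E'
from kin import *
k=np.load("k.npy"); Rz180=R.from_euler("z",180,degrees=True)
c=np.array([.626,.129,.069]); px=pose(2.2,-50).apply([1,0,0])
def sols(p,Rt):
    out=[]; rng=np.random.default_rng(1)
    for i in range(14):
        q,co=ik(p,Rt,k,rng.uniform([-60,-20,-58,-173,-120,-173],[60,60,40,95,0,173]))
        if co<1e-8 and not any(np.abs(q-u).max()<2 for u in out): out.append(q)
    return out
for t in (50,40,30,20,10):
  for fl in (0,1):
    Rg=pose(2.2,-t); Rg=Rg*Rz180 if fl else Rg; z=Rg.apply([0,0,1])
    Rp=pose(2.2,-50)  # z into the plate, x = plate x
    rel=Rp.inv()*Rg
    g=c+.015*px
    for nm,p in (("hov",g-.06*z),("grasp",g+.017*z),("out",g+.06*px+.017*z)):
        print(t,fl,nm,*[q.round(0).astype(int) for q in sols(p,Rg)])
    for yaw in(-96.3,83.7):
        Rb=pose(yaw,0); Rt=Rb*rel; p=np.array([.448,-.118,.0725])+.015*Rb.apply([1,0,0])+.017*Rt.apply([0,0,1])
        print(t,fl,"box",yaw,*[q.round(0).astype(int) for q in sols(p,Rt)],"up",*[q.round(0).astype(int) for q in sols(p+[0,0,.12],Rt)])
E
python3 feas.py
```

```text
50 0 hov [  -8    8  -44 -145  -14 -117]
50 0 grasp [ -10   20  -46 -159  -27 -101]
50 0 out [  -5   15  -33 -145  -10 -120]
50 0 box -96.3 [  8  12 -38   0 -40 -14] up [  8   3 -29   0 -58 -14]
50 0 box 83.7 [ 12  12 -38   0 -40 162] up [ 12   3 -29   0 -58 162]
50 1 hov [  -8    8  -44 -145  -14   63]
50 1 grasp [ -10   20  -46 -159  -27   79]
50 1 out [  -5   15  -33 -145  -10   60]
50 1 box -96.3 [  8  12 -38   0 -40 166] up [  8   3 -29   0 -58 166]
50 1 box 83.7 [ 12  12 -38   0 -40 -18] up [ 12   3 -29   0 -58 -18]
40 0 hov
40 0 grasp
40 0 out
40 0 box -96.3 [ -1  14 -30 -14 -46   5] up [ -1   5 -23 -11 -62   0]
40 0 box 83.7 [ 19  12 -45  15 -39 143] up [ 19   3 -35  11 -58 148]
40 1 hov
40 1 grasp
40 1 out
40 1 box -96.3 up
40 1 box 83.7 [ 19  12 -45  15 -39 -37] up [ 19   3 -35  11 -58 -32]
30 0 hov
30 0 grasp
30 0 out
30 0 box -96.3 [-10  17 -24 -25 -54  20] up [-10   8 -17 -22 -67  12]
30 0 box 83.7 [ 24  13 -49  27 -41 127] up [ 25   4 -39  20 -60 136]
30 1 hov
30 1 grasp
30 1 out
30 1 box -96.3 [ -10   17  -24  -25  -54 -160] up [ -10    8  -17  -22  -67 -168]
30 1 box 
[... 403 characters left out ...]
1   17  -33   24  -24 -139]
20 1 box -96.3 [ -19   21  -19  -34  -62 -149] up [ -18   12  -13  -31  -74 -157]
20 1 box 83.7 [ 29  17 -51  35 -46 -65] up [ 30   7 -42  27 -63 -54]
10 0 hov [ 32  16 -22   7 -44  55]
10 0 grasp [ 31  21 -26   9 -34  54]
10 0 out [ 30  22 -18   7 -42  58]
10 0 box -96.3 [-26  26 -14 -40 -71  40] up [-25  16  -9 -38 -82  30]
10 0 box 83.7 [ 33  21 -52  40 -52 106] up [ 34  11 -44  32 -67 118]
10 1 hov [  32   16  -22    7  -44 -125]
10 1 grasp [  31   21  -26    9  -34 -126]
10 1 out [  30   22  -18    7  -42 -122]
10 1 box -96.3 [ -26   26  -14  -40  -71 -140] up [ -25   16   -9  -38  -82 -150]
10 1 box 83.7 [ 33  21 -52  40 -52 -74] up [ 34  11 -44  32 -67 -62]
```

```bash
cat > meas.py <<'E'
from h import *
def onplane(cam,reg,M,c,Rp):
    v,u=np.nonzero(reg); pts=[]
    n=Rp.apply([0,0,1])
    for a,b in zip(u,v):
        o,d=ray(cam,(a,b),M); s=np.dot(c-o,n)/np.dot(d,n); pts.append(Rp.inv().apply(o+s*d-c))
    return np.array(pts)*1000
if __name__=="__main__":
  for cam in("wrist","top"):
    im=eyes.snapshot(cam); cv2.imwrite(f"pics/{cam}2.png",im); M=eyes.camera_model(cam)
    for t,cc in (("grater_plate",[.626,.129,.069]),("slicer_plate",[.622,.239,.069])):
        r=spotter.outline_of(cam,t); l=spotter.place_of(cam,t)
        if l: print(cam,t,"loc",l[0]["p"],onplane(cam,np.array([[0]]),M,np.array(cc),pose(2.2,-50)) is None,l[0]["location"],atz(cam,l[0]["location"],.069,M))
        if not r: continue
        P=onplane(cam,r[0]["region"],M,np.array(cc),pose(2.2,-50))
        print(cam,t,r[0]["p"],r[0]["rect"],"x",np.percentile(P[:,0],[0,1,99,100]))
        for lo in range(-40,80,15):
            s=P[(P[:,0]>lo)&(P[:,0]<lo+15)]
            if len(s)>5: print("  ",lo,s[:,1].min().round(1),s[:,1].max().round(1))
  # box
  cam="top"; rs={}
  r=spotter.outline_of(cam,"box"); print("box",r[0]["p"],cv2.minAreaRect(np.argwhere(r[0]["region"])[:,::-1].astype(np.float32)))
E
python3 meas.py
```

```text
wrist grater_plate loc 0.73 False [233.8, 239.3] [0.6114 0.1699 0.069 ]
wrist grater_plate 0.81 [243.8, 149.7, 84.0, 106.6] x [-41.9263 -39.9387  72.0018  73.6987]
   -40 -24.3 31.2
   -25 -24.9 30.7
   -10 -25.8 30.4
   5 -26.1 29.9
   20 -26.4 29.6
   35 -26.1 29.4
   50 -26.6 29.2
   65 -26.9 29.0
wrist slicer_plate loc 0.6 False [164.0, 225.2] [0.6205 0.234  0.069 ]
wrist slicer_plate 0.93 [111.7, 156.8, 83.1, 100.4] x [-47.8083 -37.4338  67.8421  69.3217]
   -40 -27.0 -0.5
   -25 -27.9 31.2
   -10 -28.4 30.7
   5 -28.2 30.4
   20 -29.5 29.7
   35 -29.7 30.0
   50 -29.7 29.3
   65 -28.2 28.6
top grater_plate loc 0.85 False [266.0, 166.6] [0.6197 0.1309 0.069 ]
top grater_plate 0.69 [256.7, 146.2, 21.2, 28.5] x [-28.6661 -28.4557  70.2556  70.4423]
   -40 -17.3 27.7
   -25 -17.1 25.3
   -10 -24.5 28.3
   5 -23.9 25.9
   20 -25.3 26.2
   35 -24.9 26.6
   50 -26.4 26.9
   65 -23.2 27.0
top slicer_plate loc 0.62 False [228.5, 161.6] [0.6307 0.2348 0.069 ]
top slicer_plate 0.65 [213.4, 144.6, 22.3, 26.1] x [-15.393  -11.1037  65.2475  68.3821]
   -10 -28.2 -2.1
   5 -28.7 27.1
   20 -29.1 28.0
   35 -30.0 26.9
   50 -28.7 27.6
   65 -21.6 -0.1
box 0.76 ((369.5230407714844, 232.99365234375), (93.57365417480469, 29.14309310913086), 11.070201873779297)
```

View pics/wrist2.png

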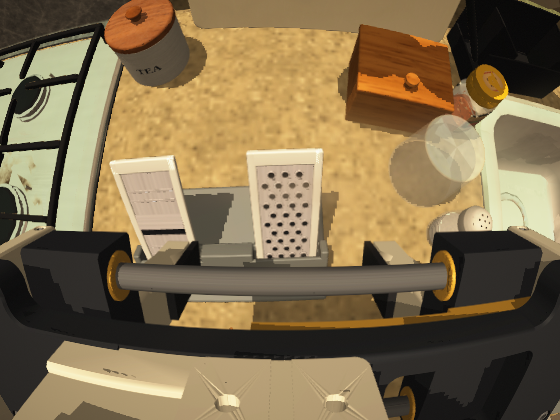

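Run:
```python
from kin import *
k=np.load("k.npy")
Rg=pose(3.2,-20); z=Rg.apply([0,0,1]); px=pose(3.2,-50).apply([1,0,0]); c=np.array([.628,.1272,.069])
T=c+.012*px+.014*z; print(T)
h=T-.07*z; plan(h,Rg,3,1); plan(T,Rg,3,1,(h,Rg))
print(ik(h,Rg,k,get_obs()["joint_pos"]),ik(T,Rg,k,[28,17,-46,46,-12,20]))
print("px in tool",Rg.inv().apply(px))
```

```text
[0.6405 0.1279 0.065 ]
0.003,-0.029,-0.006,1.1,0.2,15.4,1
0.003,-0.029,-0.006,1.5,0.2,15.4,1
0.003,-0.029,-0.006,2,0.3,15.3,1
rot/row deg 1.7237142332350563 mm/row 15.462540582129629
0,0,0,-0,-0,23.3,1
0,0,0,-0,-0,23.3,1
0,0,0,-0,-0,23.3,1
rot/row deg 0.0 mm/row 23.33333333333333
(array([ 34.04  ,  10.6268, -39.4817,  24.922 , -24.5881,  37.8001]), np.float64(1.4267966518312268e-29)) (array([ 28.281 ,  17.087 , -46.1974,  44.8493, -11.8633,  22.029 ]), np.float64(1.593964405114243e-27))
px in tool [ 0.866  0.    -0.5  ]
```

```bash
python3 -m crank '[0.003,-0.029,-0.006,1,0.2,15.4,1, 0.003,-0.029,-0.006,1.5,0.2,15.4,1, 0.003,-0.029,-0.006,2,0.3,15.4,1,0,0,0,0,0,0,1]'; python3 -m crank '[0,0,0,0,0,17.5,1,0,0,0,0,0,17.5,1,0,0,0,0,0,17.5,1,0,0,0,0,0,17.5,1,0,0,0,0,0,0,1]'
python3 - <<'E'
from h import *
im=eyes.snapshot("wrist"); cv2.imwrite("pics/w3.png",cv2.resize(im[100:320,100:460],None,fx=2,fy=2)); print(get_obs()["tool_pos"])
E
```

```text
clock: 4.92
tool_pos: [0.617, 0.1266, 0.1297]
orientation: [180.0, -20.0, 3.1]
force: [0.9, 0.8, 0.3]
opening: 0.0876
gripper_force: 0.0
clock: 5.55
tool_pos: [0.6392, 0.1267, 0.0636]
orientation: [179.9, -19.9, 3.1]
force: [-0.9, -0.2, -0.4]
opening: 0.0878
gripper_force: 0.0
[0.6397 0.1269 0.0646]
```

View pics/w3.png

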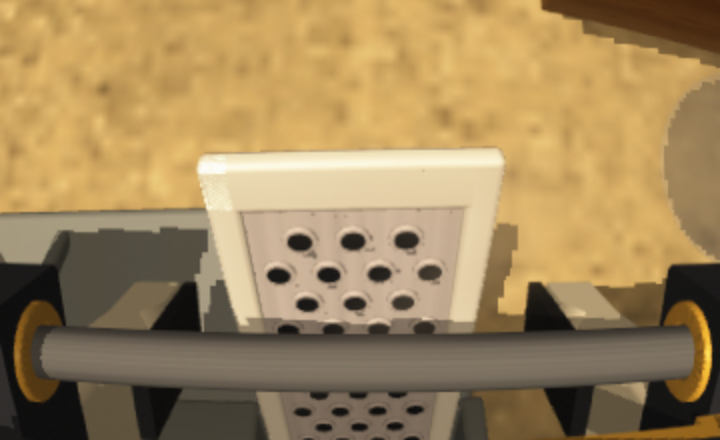

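```bash
python3 -m crank '[0,0,0,0,0,0,0,0,0,0,0,0,0,0,0,0,0,0,0,0,0,0,0,0,0,0,0,0,0,0,0,0,0,0,0]'; python3 -m crank '[0,0,0,0,0,0,0,0,0,0,0,0,0,0]'
```

```text
clock: 6.22
tool_pos: [0.6406, 0.1283, 0.0651]
orientation: [180.0, -20.0, 3.2]
force: [-3.6, 0.9, 4.3]
opening: 0.0555
gripper_force: 30.0
clock: 6.48
tool_pos: [0.6406, 0.1283, 0.0651]
orientation: [180.0, -20.1, 3.2]
force: [-3.9, 1.1, 5.1]
opening: 0.0552
gripper_force: 30.0
```

```bash
python3 -m crank '[0,0,0,6,0,-3.5,0,0,0,0,9,0,-5.2,0,0,0,0,9,0,-5.2,0]'; python3 -m crank '[0,0,0,9,0,-5.2,0,0,0,0,9,0,-5.2,0,0,0,0,13,0,-7.5,0,0,0,0,0,0,0,0]'
python3 - <<'E'
from h import *
im=eyes.snapshot("wrist"); cv2.imwrite("pics/w4.png",cv2.resize(im[100:320,100:460],None,fx=2,fy=2))
im=eyes.snapshot("scene"); cv2.imwrite("pics/s4.png",cv2.resize(im[130:330,200:450],None,fx=3,fy=3))
E
```

```text
clock: 6.85
tool_pos: [0.6575, 0.1286, 0.0852]
orientation: [179.9, -19.9, 3.1]
force: [-0.5, -0.5, -0.3]
opening: 0.0552
gripper_force: 30.0
clock: 7.35
tool_pos: [0.6819, 0.1306, 0.1138]
orientation: [-180.0, -20.1, 3.1]
force: [-0.3, 0.6, -0.0]
opening: 0.0556
gripper_force: 30.0
```

View pics/s4.png

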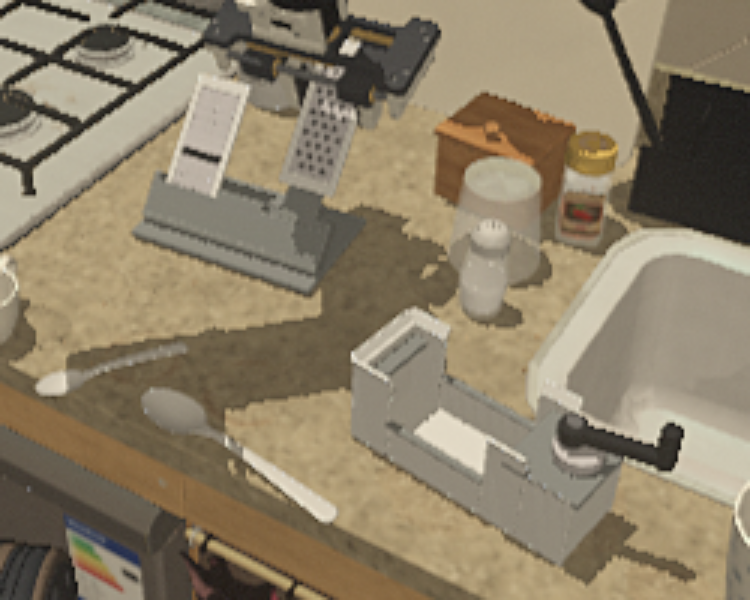

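Run:
```python
from h import *
im=cv2.imread("pics/top0.png")
cv2.imwrite("pics/b5.png",cv2.resize(im[200:260,312:422],None,fx=7,fy=7,interpolation=cv2.INTER_CUBIC))
g=cv2.cvtColor(im,cv2.COLOR_BGR2GRAY)[200:260,312:422]
g=cv2.resize(g,None,fx=4,fy=4,interpolation=cv2.INTER_CUBIC)
L=cv2.createLineSegmentDetector().detect(g)[0][:,0]
for l in L:
    if np.hypot(l[2]-l[0],l[3]-l[1])>50: print((l/4+[312,200,312,200]).round(1),np.degrees(np.arctan2(l[3]-l[1],l[2]-l[0])).round(1))
M=eyes.camera_model("top"); print(np.array(M["extrinsics"]).round(3).tolist(),M["fx"])
for i in range(1):
  for t in("seat","pivot","lever_tip","box","cam"):
    for c in("top","scene"):
      if t=="lever_tip" or t=="cam" or 1:
        eyes.snapshot(c); r=spotter.place_of(c,t); 
        if r: print(t,c,r[0]["p"],r[0]["location"],atz(c,r[0]["location"],dict(seat=.0725,pivot=.094,lever_tip=.113,box=0,cam=.094)[t]))
```

```text
[371.4 244.8 375.  224.5] -79.9
[354.5 220.1 339.2 216.9] -168.3
[374.2 223.8 354.4 220.2] -169.8
[[0.027, -0.998, 0.053, 0.443], [-1.0, -0.027, 0.004, 0.075], [-0.002, -0.053, -0.999, 1.2], [0.0, 0.0, 0.0, 1.0]] 412.99076814030917
seat top 0.56 [355.0, 231.8] [ 0.4469 -0.117   0.0725]
seat scene 0.72 [357.7, 262.7] [ 0.4503 -0.1247  0.0725]
pivot top 0.92 [388.5, 235.7] [ 0.4389 -0.2029  0.094 ]
pivot scene 0.69 [392.6, 275.8] [ 0.4332 -0.2087  0.094 ]
lever_tip top 0.62 [410.5, 233.6] [ 0.446  -0.2558  0.113 ]
lever_tip scene 0.72 [268.0, 183.0] [0.5526 0.185  0.113 ]
box top 0.74 [351.2, 230.1] [ 0.4517 -0.1183  0.    ]
box scene 0.66 [354.7, 283.0] [ 0.4571 -0.1206  0.    ]
cam top 0.81 [389.7, 237.4] [ 0.4344 -0.2062  0.094 ]
cam scene 0.62 [390.1, 272.0] [ 0.4405 -0.2003  0.094 ]
```

View pics/b5.png

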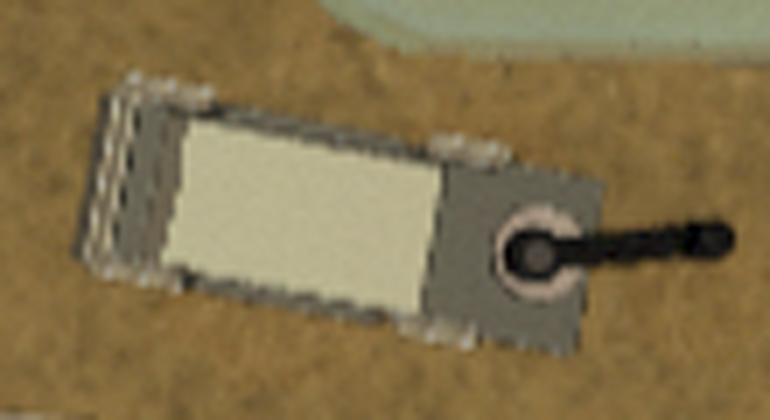

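Run:
```python
from h import *
f=lambda u,v,z:atz("top",(312+u/7-.4,200+v/7-.4),z)[:2]
A=f(152,183,.087);B=f(454,241,.087);P=f(538,250,.101);O=f(304,215.5,.07);Lt=f(95,172,.087);Rt=f(587,265,.087)
print(A,B,P,O,Lt,Rt)
for a,b in((A,B),(A,P),(Lt,P),(Lt,Rt)): d=b-a; print(np.degrees(np.arctan2(d[1],d[0])),np.linalg.norm(d))
# opening side edges etc at z .04 and .07
for q in((190,120),(442,165),(420,312),(165,265)): print(f(*q,.07),f(*q,.04),f(*q,0.003))
tp=f(715,240,.123); print("tip",tp, np.degrees(np.arctan2(*(tp-P)[::-1])))
```

```text
[ 0.4615 -0.0559] [ 0.4424 -0.1723] [ 0.4399 -0.201 ] [ 0.4508 -0.1174] [ 0.4651 -0.0339] [ 0.4347 -0.2234]
-99.30653090241766 0.11794078743252827
-98.46138895126765 0.1467442271583226
-98.57965409969673 0.16903997529508857
-99.13881711667328 0.1919813653020887
[ 0.4868 -0.0722] [ 0.488  -0.0762] [ 0.4894 -0.081 ]
[ 0.4719 -0.1709] [ 0.4727 -0.1775] [ 0.4736 -0.1855]
[ 0.4145 -0.1633] [ 0.4137 -0.1696] [ 0.4128 -0.1774]
[ 0.43   -0.0636] [ 0.4296 -0.0673] [ 0.4292 -0.0719]
tip [ 0.4455 -0.2612] -84.69292390812586
```

Run:
```python
from meas import *
eyes.snapshot("wrist"); M=eyes.camera_model("wrist"); o=get_obs()
Rg=R.from_euler("xyz",o["orientation"],degrees=True); Rp=Rg*pose(3.2,-20).inv()*pose(3.2,-50)
c=np.array(o["tool_pos"])-.014*Rg.apply([0,0,1])-.012*Rp.apply([1,0,0])
r=spotter.outline_of("wrist","grater_plate")
if r:
    for dz in(-3,0,3):
        P=onplane("wrist",r[0]["region"],M,c+dz/1000*Rp.apply([0,0,1]),Rp)
        print(dz,r[0]["p"],r[0]["rect"],np.percentile(P[:,0],[0,1,99,100]))
        for lo in range(-60,80,15):
            s=P[(P[:,0]>lo)&(P[:,0]<lo+15)]
            if len(s)>5: print("  ",lo,s[:,1].min().round(1),s[:,1].max().round(1))
from kin import ik
k=np.load("k.npy"); yaw=81.2; Rb=pose(yaw,0); Rt=Rb*pose(3.2,-50).inv()*pose(3.2,-20)
seat=np.array([.4515,-.1175,.0725]); e=np.array([np.cos(np.radians(-98.8)),np.sin(np.radians(-98.8)),0])
T=seat+.0025*e+.012*Rb.apply([1,0,0])+.014*Rt.apply([0,0,1]); H=T+[0,0,.10]
print("T",T,Rt.as_euler("xyz",degrees=True)); p0=np.array(o["tool_pos"]); mid=p0+[-.06,-.02,.09]
plan(mid,Rg,3,0); plan(H,Rt,14,0,(mid,Rg))
q=o["joint_pos"]
w=(Rg.inv()*Rt).as_rotvec()
for a in np.linspace(0,1,6):
    q,co=ik(mid+(H-mid)*a,Rg*R.from_rotvec(w*a),k,q); print(q.round(0),co)
print(ik(T,Rt,k,q))
```

```text
-3 0.94 [200.2, 178.9, 157.9, 143.5] [-40.0437 -37.6043  72.664   73.7601]
   -45 -26.2 28.9
   -30 -26.6 28.9
   -15 -26.3 28.7
   15 -27.1 28.1
   30 -27.3 27.8
   45 -27.3 27.7
   60 -27.5 27.6
0 0.94 [200.2, 178.9, 157.9, 143.5] [-46.4351 -43.9111  70.1818  71.3159]
   -60 -25.9 28.8
   -45 -27.4 29.8
   -30 -27.5 29.8
   -15 -26.5 29.2
   15 -28.3 29.1
   30 -28.3 28.5
   45 -28.3 28.7
   60 -28.5 28.4
3 0.94 [200.2, 178.9, 157.9, 143.5] [-52.8265 -50.2179  67.6996  68.8718]
   -60 -28.1 30.7
   -45 -28.5 30.8
   -30 -28.4 30.8
   0 -28.8 29.9
   15 -29.2 30.0
   30 -29.3 29.6
   45 -29.4 29.6
   60 -29.3 29.3
T [ 0.4519 -0.115   0.0604] [180.   30.   81.2]
0,0,-0,-8.8,5.6,-35.1,0
0,0,-0,-8.8,5.5,-35.1,0
0,0,-0,-8.8,5.5,-35.1,0
rot/row deg 0.0015541078441542449 mm/row 36.66589411439961
-0.009,-0.052,-0.1,-13.2,15.4,-1.5,0
-0.009,-0.052,-0.1,-14.8,14,-0.7,0
-0.009,-0.052,-0.1,-16.1,12.5,0.2,0
-0.009,-0.052,-0.1,-17.2,10.8,1.2,0
-0.009,-0.052,-0.1,-18.1,9,2.2,0
-0.009,-0.052,-0.1,-18.8,7.2,3.3,0
-0.009,-0.052,-0.1,-19.2,5.3,4.3,0
-0.009,-0.052,-0.1,-19.4,3.3,5.3,0
-0.009,-0.052,-0.1,-19.3,1.3,6.4,0
-0.009,-0.052,-0.1,-19,-0.7,7.4,0
-0.009,-0.052,-0.1,-18.4,-2.6,8.3,0
-0.009,-0.052,-0.1,-17.6,-4.5,9.2,0
-0.009,-0.052,-0.1,-16.5,-6.3,10.1,0
-0.009,-0.052,-0.1,-15.3,-7.9,10.9,0
rot/row deg 6.463818489192776 mm/row 20.366177768891248
[ 33.   6. -31.  17. -36.  48.] 1.2912595210155632e-21
[ 30.   7. -27.  11. -47.  72.] 6.819199465399088e-26
[ 28.   8. -26.  10. -55.  90.] 1.557077957328024e-29
[ 28.   9. -29.  14. -60. 104.] 1.4655378958142362e-30
[ 28.   9. -34.  19. -62. 115.] 1.809409666081976e-27
[ 29.   9. -42.  27. -62. 125.] 3.7824976140151376e-19
(array([ 27.7912,  17.2922, -49.5913,  33.1728, -47.1973, 115.4445]), np.float64(2.04202187186345e-21))
```

```bash
python3 -m crank '[0,0,0,-9,5.5,-35,0,0,0,0,-9,5.5,-35,0,0,0,0,-9,5.5,-35,0]'; python3 -m crank '[-0.009,-0.052,-0.1,-13,15.5,-1.5,0,-0.009,-0.052,-0.1,-15,14,-0.5,0,-0.009,-0.052,-0.1,-16,12.5,0,0,-0.009,-0.052,-0.1,-17,11,1,0,-0.009,-0.052,-0.1,-18,9,2,0]'; python3 -m crank '[-0.009,-0.052,-0.1,-19,7,3.5,0,-0.009,-0.052,-0.1,-19,5.5,4.5,0,-0.009,-0.052,-0.1,-19.5,3.5,5.5,0,-0.009,-0.052,-0.1,-19.5,1.5,6.5,0,-0.009,-0.052,-0.1,-19,-0.5,7.5,0]';  python3 -m crank '[-0.009,-0.052,-0.1,-18.5,-2.5,8.5,0,-0.009,-0.052,-0.1,-17.5,-4.5,9,0,-0.009,-0.052,-0.1,-16.5,-6.5,10,0,-0.009,-0.052,-0.1,-15.5,-8,11,0,0,0,0,0,0,0,0]'
python3 - <<'E'
from meas import *
M=eyes.camera_model("wrist"); im=eyes.snapshot("wrist"); cv2.imwrite("pics/w6.png",im); o=get_obs()
for t in("seat","pivot","lever_tip","box","cam"):
    r=spotter.place_of("wrist",t)
    if r: print(t,r[0]["p"],r[0]["location"],atz("wrist",r[0]["location"],dict(seat=.0725,pivot=.101,lever_tip=.113,box=0,cam=.094)[t],M))
Rt=pose(81.2,0)*pose(3.2,-50).inv()*pose(3.2,-20)
print(o["clock"],o["tool_pos"],o["orientation"])
T=np.array([.4519,-.115,.0604]);
E
```

```text
clock: 8.93
tool_pos: [0.6202, 0.1104, 0.2037]
orientation: [180.0, -20.0, 3.2]
force: [0.9, 0.4, -0.6]
opening: 0.0555
gripper_force: 30.0
clock: 9.55
tool_pos: [0.5606, 0.0295, 0.1883]
orientation: [171.6, -2.6, 31.3]
force: [-0.2, -0.5, -0.3]
opening: 0.0555
gripper_force: 30.0
clock: 10.18
tool_pos: [0.5008, -0.0519, 0.1721]
orientation: [172.3, 16.5, 57.6]
force: [0.5, -0.3, -1.6]
opening: 0.0559
gripper_force: 30.0
clock: 10.8
tool_pos: [0.4515, -0.1166, 0.1594]
orientation: [179.8, 30.1, 81.4]
force: [0.0, 0.2, -1.2]
opening: 0.0552
gripper_force: 30.0
seat 0.76 [281.6, 158.8] [ 0.4533 -0.1163  0.0725]
lever_tip 0.41 [278.6, 287.8] [ 0.4347 -0.2225  0.113 ]
box 0.6 [282.3, 110.5] [ 0.4544 -0.1154  0.    ]
10.85 [ 0.4527 -0.1159  0.1598] [179.6973  30.0192  81.2652]
```

View pics/w6.png

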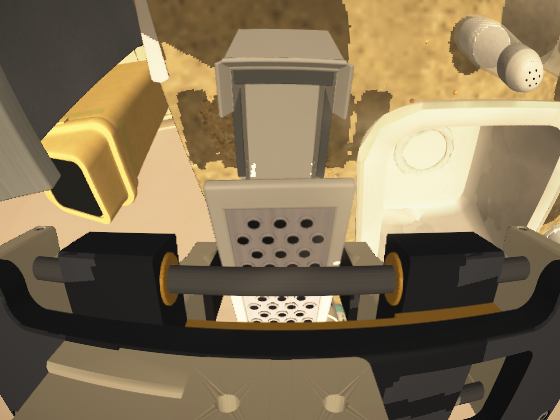

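Run:
```python
from h import *
M=eyes.camera_model("wrist"); o=get_obs()
f=lambda u,v,z:atz("wrist",(u,v),z,M)[:2]
e=np.array([np.cos(np.radians(-98.8)),np.sin(np.radians(-98.8))]); l=np.array([-e[1],e[0]]); seat=np.array([.4515,-.1175])
for q in((217,63,.087),(354,64,.087),(219,117,.087),(350,116,.087),(233,82,.079),(337,83,.079),(240,85,.07),(326,85,.07)):
    d=(f(*q)-seat)*1000; print(q,f(*q),"along",d@e,"left",d@l)
```

```text
(217, 63, 0.087) [ 0.431  -0.0329] along -80.42915832294486 left -33.18265977846113
(354, 64, 0.087) [ 0.5066 -0.0447] along -80.33928650643072 left 43.31189064314848
(219, 117, 0.087) [ 0.4235 -0.0675] along -45.16268629397693 left -35.3439203116243
(350, 116, 0.087) [ 0.5029 -0.0787] along -46.165917090459466 left 44.876314519804836
(233, 82, 0.079) [ 0.4356 -0.0494] along -64.88877884080252 left -26.149338755877118
(337, 83, 0.079) [ 0.4971 -0.0592] along -64.56593914385849 left 36.17410740520144
(240, 85, 0.07) [ 0.4376 -0.0557] along -58.9232889662108 left -23.193219526217973
(326, 85, 0.07) [ 0.4912 -0.0638] along -59.121724054536635 left 30.978961569145397
```

Run:
```python
from h import *
Rt=pose(81.2,30); plan([.4544,-.1154,.100],Rt,3,0)
```

```text
0.002,0,0,10.2,0.3,17.3,0
0.002,0,0,10.2,0.3,17.3,0
0.002,0,0,10.2,0.4,17.3,0
rot/row deg 0.12334075001405154 mm/row 20.025634719162376
```

```bash
python3 -m crank '[0.002,0,0,10,0.3,17.5,0,0.002,0,0,10,0.3,17.5,0,0.002,0,0,10,0.4,17.5,0,0,0,0,0,0,0,0]'
python3 - <<'E'
from meas import *
M=eyes.camera_model("wrist"); im=eyes.snapshot("wrist"); cv2.imwrite("pics/w7.png",cv2.resize(im[0:240,140:430],None,fx=2.5,fy=2.5,interpolation=cv2.INTER_CUBIC)); o=get_obs()
r=spotter.place_of("wrist","seat"); print(r and atz("wrist",r[0]["location"],.0725,M)); print(o["tool_pos"],o["orientation"])
json=__import__("json"); json.dump({k:np.array(v).tolist() for k,v in M.items()},open("w7.json","w"))
E
```

```text
clock: 11.6
tool_pos: [0.4531, -0.117, 0.0987]
orientation: [-179.8, 30.2, 81.4]
force: [0.2, -0.0, -0.8]
opening: 0.0553
gripper_force: 30.0
[]
[ 0.4536 -0.1168  0.0994] [-179.8432   30.1218   81.3844]
```

View pics/w7.png

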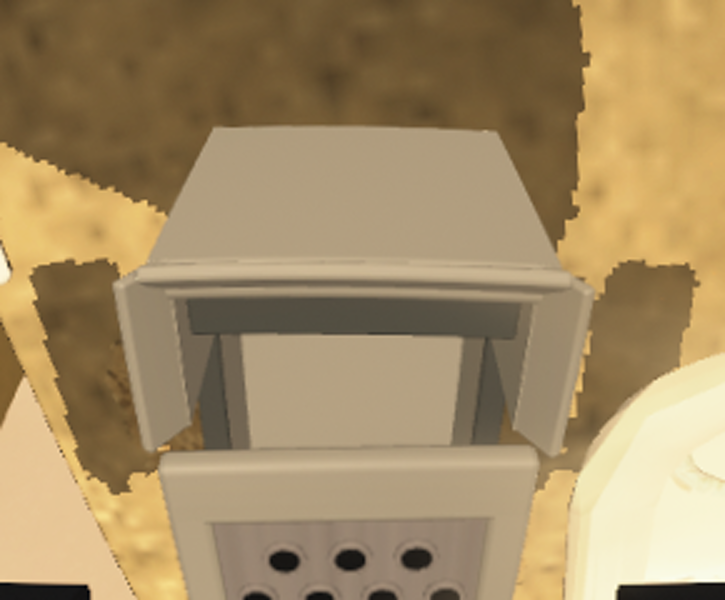

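Run:
```python
from h import *
import json
M=json.load(open("w7.json")); o=get_obs()
f=lambda u,v,z:atz("wrist",(140+u/2.5,v/2.5),z,M)[:2]
e=np.array([np.cos(np.radians(-98.8)),np.sin(np.radians(-98.8))]); l=np.array([-e[1],e[0]]); seat=np.array([.4515,-.1175])
Rt=R.from_euler("xyz",o["orientation"],degrees=True); px=(pose(81.2,0)).apply([1,0,0])
c=np.array(o["tool_pos"])-.014*Rt.apply([0,0,1])-.012*px; print("plate c",c,"along",(c[:2]-seat)@e*1000,"left",(c[:2]-seat)@l*1000)
zt=c[2]+.0025
for q in((118,283,.087),(590,290,.087),(150,450,.087),(557,455,.087),(135,270,.087),(572,275,.087),(185,330,.079),(525,330,.079),(162,460,zt),(537,455,zt)):
    d=(f(*q)-seat)*1000; print(q,f(*q),"along",d@e,"left",d@l)
```

```text
plate c [ 0.4532 -0.1215  0.1119] along 3.747096691546004 left 2.253200127269567
(118, 283, 0.087) [ 0.429  -0.0334] along -79.6968533329415 left -35.15377122369995
(590, 290, 0.087) [ 0.5035 -0.0459] along -78.66317952424032 left 40.417450400061135
(150, 450, 0.087) [ 0.4235 -0.0681] along -44.56164153823495 left -35.21711504835848
(557, 455, 0.087) [ 0.4982 -0.0806] along -43.64623104793863 left 40.45382895480032
(135, 270, 0.087) [ 0.4324 -0.0317] along -81.886761105367 left -31.975454829718068
(572, 275, 0.087) [ 0.5005 -0.0429] along -81.20466575911621 left 36.99285364174107
(185, 330, 0.079) [ 0.4347 -0.0487] along -65.44043876136348 left -27.13528889716923
(525, 330, 0.079) [ 0.4938 -0.0576] along -65.66403892272953 left 32.60466163059754
(162, 460, np.float64(0.11440855515655046)) [ 0.4372 -0.0489] along -65.59909383991858 left -24.63165974165001
(537, 455, np.float64(0.11440855515655046)) [ 0.4898 -0.0559] along -66.72129762468455 left 28.380200272027654
```

Run:
```python
from h import *
o=get_obs(); R0=R.from_euler("xyz",o["orientation"],degrees=True); Rt=R.from_euler("z",-1.3,degrees=True)*R0
e=np.array([-.153,-.988,0]); p=np.array(o["tool_pos"])-.0015*e
plan(p+[0,0,-.020],Rt,2,0); plan(p+[0,0,-.036],Rt,2,0,(p+[0,0,-.02],Rt))
```

```text
0.006,0,0.01,5.7,0,8.3,0
0.006,0,0.01,5.7,0,8.3,0
rot/row deg 0.6499999999999988 mm/row 10.028073023392881
0,0,0,4,0,6.9,0
0,0,0,4,0,6.9,0
rot/row deg 0.0 mm/row 7.999999999999993
```

```bash
python3 -m crank '[0.006,0,0.01,5.7,0,8.3,0,0.006,0,0.01,5.7,0,8.3,0,0,0,0,0,0,0,0]';python3 -m crank '[0,0,0,4,0,7,0,0,0,0,4,0,7,0,0,0,0,0,0,0,0]'
```

```text
clock: 12.08
tool_pos: [0.4533, -0.1154, 0.0786]
orientation: [-179.8, 30.1, 80.1]
force: [-1.1, 0.5, -1.0]
opening: 0.0553
gripper_force: 30.0
clock: 12.45
tool_pos: [0.4538, -0.1151, 0.0626]
orientation: [-179.8, 30.1, 80.1]
force: [0.2, 2.6, -0.5]
opening: 0.0555
gripper_force: 30.0
```

```bash
python3 -m crank '[0,0,0,0.5,0,0.9,0,0,0,0,0.5,0,0.9,0,0,0,0,0,0,0,0]'
python3 - <<'E'
from h import *
im=eyes.snapshot("wrist"); cv2.imwrite("pics/w8.png",cv2.resize(im[40:260,140:430],None,fx=2.5,fy=2.5,interpolation=cv2.INTER_CUBIC))
E
```

```text
clock: 12.82
tool_pos: [0.4539, -0.1151, 0.0612]
orientation: [-179.9, 30.1, 80.1]
force: [-0.2, 3.9, -1.0]
opening: 0.0556
gripper_force: 30.0
```

View pics/w8.png

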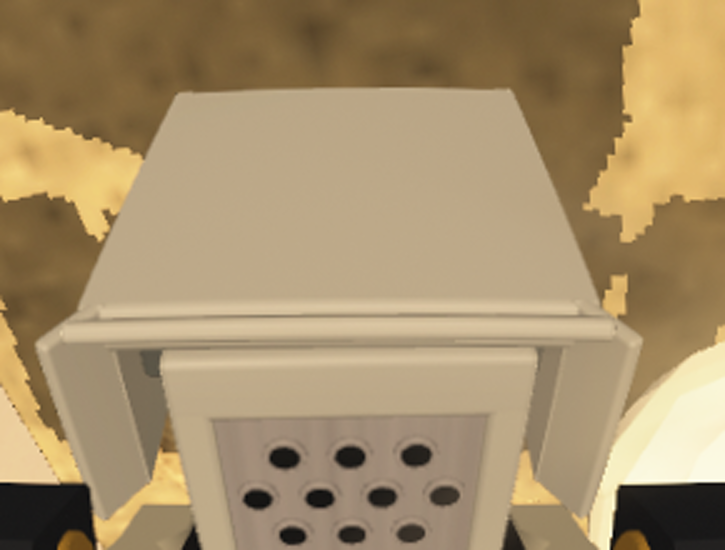

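```bash
python3 -m crank '[0,0,0,0.9,-0.5,-0.5,0,0,0,0,0.9,-0.5,-0.5,0,0,0,0,0,0,0,0]'; python3 -m crank '[0,0,0,0.4,0,0.7,0,0,0,0,0,0,0,0]'
```

```text
clock: 13.25
tool_pos: [0.4526, -0.1134, 0.061]
orientation: [-179.8, 30.1, 80.1]
force: [-0.1, -0.7, -1.5]
opening: 0.0551
gripper_force: 30.0
clock: 13.5
tool_pos: [0.4529, -0.1133, 0.0602]
orientation: [-179.8, 30.1, 80.1]
force: [-0.2, -0.0, -0.8]
opening: 0.0553
gripper_force: 30.0
```

```bash
python3 -m crank '[0,0,0,0.5,0,0.9,0,0,0,0,0,0,0,0]'; python3 -m crank '[0,0,0,0.5,0,0.9,0,0,0,0,0,0,0,0]'
```

```text
clock: 13.75
tool_pos: [0.453, -0.1134, 0.0599]
orientation: [-179.9, 30.1, 80.0]
force: [-3.7, 3.0, 8.9]
opening: 0.0556
gripper_force: 29.9
clock: 14.0
tool_pos: [0.4531, -0.1134, 0.0594]
orientation: [-179.9, 30.2, 80.0]
force: [-6.7, 4.2, 15.6]
opening: 0.0552
gripper_force: 30.0
```

```bash
python3 -m crank '[0,0,0,-0.4,0,-0.7,0,0,0,0,0,0,0,1,0,0,0,0,0,0,1,0,0,0,0,0,0,1,0,0,0,0,0,0,1]'; python3 -m crank '[0,0,0,0,0,-15,1,0,0,0,0,0,-20,1,0,0,0,0,0,-30,1,0,0,0,0,0,-40,1,0,0,0,0,0,0,1]'
python3 - <<'E'
from h import *
im=eyes.snapshot("wrist"); cv2.imwrite("pics/w9.png",im); M=eyes.camera_model("wrist")
for t in("grater_plate","seat","pivot","lever_tip","cam"):
    r=spotter.place_of("wrist",t)
    if r: print(t,r[0]["p"],r[0]["location"],atz("wrist",r[0]["location"],dict(seat=.0725,grater_plate=.0725,pivot=.101,lever_tip=.113,cam=.094)[t],M))
E
```

```text
clock: 14.62
tool_pos: [0.4529, -0.1132, 0.0589]
orientation: [-179.8, 30.1, 80.1]
force: [-0.3, -1.1, -0.2]
opening: 0.0862
gripper_force: 0.0
clock: 15.25
tool_pos: [0.4643, -0.0595, 0.1516]
orientation: [179.9, 29.9, 80.0]
force: [-0.1, -0.3, -1.4]
opening: 0.0875
gripper_force: 0.0
grater_plate 0.73 [274.9, 223.2] [ 0.4491 -0.1164  0.0725]
pivot 0.89 [277.4, 300.2] [ 0.4373 -0.1927  0.101 ]
cam 0.83 [280.1, 298.4] [ 0.4383 -0.202   0.094 ]
```

View pics/w9.png

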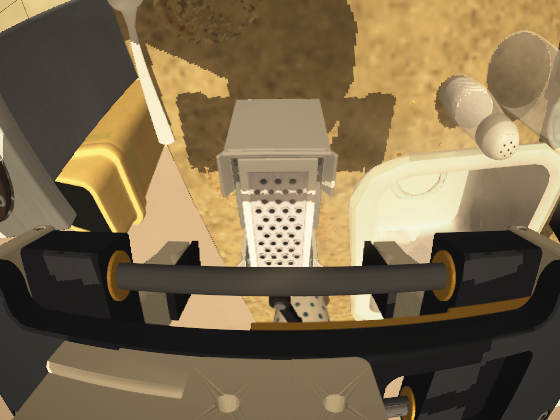

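Run:
```python
from kin import *
k=np.load("k.npy"); o=get_obs(); p0=np.array(o["tool_pos"]); R0=R.from_euler("xyz",o["orientation"],degrees=True)
A=np.array([.47,-.15,.22]); RA=pose(0,0); B=np.array([.4457,-.2647,.15]); RB=pose(-98,0)
plan(A,RA,10,.6); plan(B,RB,11,.6,(A,RA))
q=o["joint_pos"]
for (a,ra,b,rb) in((p0,R0,A,RA),(A,RA,B,RB)):
    w=(ra.inv()*rb).as_rotvec()
    for s in (.33,.66,1):
        q,co=ik(a+(b-a)*s,ra*R.from_rotvec(w*s),k,q); print(q.round(0),co)
for c in ("top","scene"):
    eyes.snapshot(c)
    for t in("pivot","lever_tip","cam","grater_plate"):
        r=spotter.place_of(c,t)
        if r: print(c,t,r[0]["p"],atz(c,r[0]["location"],dict(pivot=.094,lever_tip=.113,cam=.094,grater_plate=.0725)[t]))
```

```text
0.036,0.044,0.136,-10.9,2.3,-1.9,0.6
0.036,0.044,0.136,-10.4,3.7,-2.4,0.6
0.036,0.044,0.136,-9.7,5,-3,0.6
0.036,0.044,0.136,-8.8,6.1,-3.7,0.6
0.036,0.044,0.136,-7.7,7.1,-4.3,0.6
0.036,0.044,0.136,-6.5,7.9,-4.8,0.6
0.036,0.044,0.136,-5.1,8.5,-5.4,0.6
0.036,0.044,0.136,-3.7,8.9,-5.9,0.6
0.036,0.044,0.136,-2.2,9.1,-6.4,0.6
0.036,0.044,0.136,-0.7,9.1,-6.8,0.6
rot/row deg 8.459757754035802 mm/row 11.320841659982952
0,-0,0.155,-2.2,10.4,6.4,0.6
0,-0,0.155,-0.6,10.6,6.4,0.6
0,-0,0.155,1.1,10.6,6.4,0.6
0,-0,0.155,2.7,10.3,6.4,0.6
0,-0,0.155,4.3,9.8,6.4,0.6
0,-0,0.155,5.7,9,6.4,0.6
0,-0,0.155,7.1,8,6.4,0.6
0,-0,0.155,8.2,6.8,6.4,0.6
0,-0,0.155,9.2,5.4,6.4,0.6
0,-0,0.155,9.9,4,6.4,0.6
0,-0,0.155,10.4,2.4,6.4,0.6
rot/row deg 8.90909090909091 mm/row 12.413861886703458
[ 25.  10. -31.  15. -66. 110.] 3.175266254836653e-28
[ 15.   7. -25.   7. -66.  98.] 1.4583761598064274e-28
[  5.   4. -22.  -0. -64.  85.] 1.0374789673485822e-22
[  0.   5. -23.  -0. -61.  57.] 4.324178691555332e-18
[ -4.   7. -24.  -0. -58.  30.] 1.936359143403383e-28
[ -9.  10. -25.   0. -55.   1.] 2.5175678541902218e-27
top pivot 0.69 [ 0.435  -0.2089  0.094 ]
top lever_tip 0.69 [ 0.4446 -0.2505  0.113 ]
top cam 0.76 [ 0.447  -0.2087  0.094 ]
top grater_plate 0.86 [ 0.4509 -0.1259  0.0725]
scene pivot 0.66 [ 0.4416 -0.213   0.094 ]
scene lever_tip 0.95 [ 0.4479 -0.2636  0.113 ]
scene cam 0.85 [ 0.434  -0.2015  0.094 ]
```

```bash
python3 -m crank '[0.036,0.044,0.136,-11,2.5,-2,0.6,0.036,0.044,0.136,-10.5,3.5,-2.5,0.6,0.036,0.044,0.136,-9.5,5,-3,0.6,0.036,0.044,0.136,-9,6,-3.5,0.6,0.036,0.044,0.136,-7.5,7,-4.5,0.6]'; python3 -m crank '[0.036,0.044,0.136,-6.5,8,-5,0.6,0.036,0.044,0.136,-5,8.5,-5.5,0.6,0.036,0.044,0.136,-3.5,9,-6,0.6,0.036,0.044,0.136,-2,9,-6.5,0.6,0.036,0.044,0.136,-0.5,9,-7,0.6]'; python3 -m crank '[0,0,0.155,-2,10.5,6.5,0.6,0,0,0.155,-0.5,10.5,6.5,0.6,0,0,0.155,1,10.5,6.5,0.6,0,0,0.155,3,10,6.5,0.6,0,0,0.155,4,10,6.5,0.6]'; python3 -m crank '[0,0,0.155,6,9,6.5,0.6,0,0,0.155,7,8,6.5,0.6,0,0,0.155,8,7,6.5,0.6,0,0,0.155,9,5.5,6.5,0.6,0,0,0.155,10,4,6.5,0.6]'; python3 -m crank '[0,0,0.155,10,2.5,6.5,0.6,0,0,0,0,0,0,0.6]'
python3 - <<'E'
from h import *
M=eyes.camera_model("wrist"); im=eyes.snapshot("wrist"); cv2.imwrite("pics/w10.png",im)
for t in("lever_tip","pivot","cam"):
    r=spotter.place_of("wrist",t)
    if r: print(t,r[0]["p"],r[0]["location"],atz("wrist",r[0]["location"],dict(pivot=.094,lever_tip=.113,cam=.094)[t],M))
plan([.447,-.264,.104],pose(-98,0),4,.6)
E
```

```text
clock: 16.68
tool_pos: [0.4665, -0.1053, 0.1857]
orientation: [174.3, 14.8, 38.4]
force: [0.2, -0.7, -0.1]
opening: 0.0529
gripper_force: 0.0
clock: 17.3
tool_pos: [0.4714, -0.149, 0.2218]
orientation: [180.0, -0.3, -0.1]
force: [-0.7, -0.3, -0.2]
opening: 0.053
gripper_force: 0.0
clock: 17.92
tool_pos: [0.4607, -0.2009, 0.1888]
orientation: [-179.9, -0.2, -44.5]
force: [-0.5, -0.0, -0.4]
opening: 0.0526
gripper_force: 0.0
clock: 18.55
tool_pos: [0.4499, -0.2532, 0.1563]
orientation: [-179.8, -0.1, -88.9]
force: [-0.3, 0.1, -0.5]
opening: 0.0522
gripper_force: 0.0
clock: 18.8
tool_pos: [0.4473, -0.2632, 0.1495]
orientation: [-179.9, -0.0, -97.5]
force: [0.3, 0.4, 0.4]
opening: 0.0524
gripper_force: 0.0
lever_tip 0.73 [278.8, 234.7] [ 0.4495 -0.2646  0.113 ]
pivot 0.73 [304.0, 299.5] [ 0.4386 -0.2037  0.094 ]
cam 0.61 [303.7, 300.5] [ 0.4389 -0.2029  0.094 ]
-0.001,-0,0.003,0.3,0.3,11.6,0.6
-0.001,-0,0.003,0.3,0.3,11.6,0.6
-0.001,-0,0.003,0.4,0.3,11.6,0.6
-0.001,-0,0.003,0.4,0.2,11.6,0.6
rot/row deg 0.17551683295179787 mm/row 11.612146340861877
```

```bash
python3 -m crank '[0,0,0,0.5,-0.5,11.5,0.6,0,0,0,0.5,-0.5,11.5,0.6,0,0,0,0,-0.5,11.5,0.6,0,0,0,0,0,11,0.6,0,0,0,0,0,0,0.6]'; python3 -m crank '[0,0,0,0,0,0,0,0,0,0,0,0,0,0,0,0,0,0,0,0,0,0,0,0,0,0,0,0,0,0,0,0,0,0,0]'
```

```text
clock: 19.62
tool_pos: [0.4486, -0.2641, 0.1033]
orientation: [-179.9, -0.0, -97.5]
force: [0.6, 0.8, 0.2]
opening: 0.0528
gripper_force: 0.0
clock: 20.25
tool_pos: [0.4487, -0.264, 0.1045]
orientation: [-179.9, -0.0, -97.5]
force: [-2.8, 1.8, 1.9]
opening: 0.014
gripper_force: 30.0
```

```bash
cat > arc.py <<'E'
from h import *
import sys
def arc(to,n,piv=np.array([.439,-.2035])):
    o=get_obs(); p0=np.array(o["tool_pos"]); R0=R.from_euler("xyz",o["orientation"],degrees=True); d=p0[:2]-piv; a0=np.arctan2(d[1],d[0]); r=np.linalg.norm(d)
    print("lever now",a0+np.radians(98.9),"r",r)
    a1=to-np.radians(98.9); st=(a1-a0)/n
    for i in range(n):
        P=lambda j:np.r_[piv+(r+(.062-r)*j/n)*np.array([np.cos(a0+st*j),np.sin(a0+st*j)]),.1045]
        Ri=R.from_rotvec([0,0,st*i])*R0
        w=(Ri.inv()*R.from_rotvec([0,0,st])*Ri).as_rotvec()
        print(w.round(3),Ri.inv().apply(P(i+1)-P(i)).__mul__(1000).round(1))
arc(float(sys.argv[1]),int(sys.argv[2]))
E
python3 arc.py 1.15 7
```

```text
lever now 0.31416917588970117 r 0.06122734247231517
[ 0.    -0.    -0.119] [-2.4 -6.9  0. ]
[ 0.    -0.    -0.119] [-2.4 -6.9  0. ]
[ 0.    -0.    -0.119] [-2.4 -6.9  0. ]
[ 0.    -0.    -0.119] [-2.4 -6.9  0. ]
[ 0.    -0.    -0.119] [-2.4 -7.   0. ]
[ 0.    -0.    -0.119] [-2.4 -7.   0. ]
[ 0.    -0.    -0.119] [-2.4 -7.   0. ]
```

```bash
python3 -m crank '[0,0,-0.119,-2.4,-6.9,0,0,0,0,-0.119,-2.4,-6.9,0,0,0,0,-0.119,-2.4,-6.9,0,0,0,0,-0.119,-2.4,-7,0]'; python3 -m crank '[0,0,-0.119,-2.4,-7,0,0,0,0,-0.119,-2.4,-7,0,0,0,0,-0.119,-2.4,-7,0,0,0,0,0,0,0,0,0]'; python3 arc.py 1.3 2
```

```text
clock: 20.75
tool_pos: [0.47, -0.2563, 0.1044]
orientation: [-179.9, -0.0, -76.9]
force: [-1.7, 7.0, 3.1]
opening: 0.0141
gripper_force: 30.0
lever now 0.6865801833784844 r 0.061214243996226235
[ 0.    -0.001 -0.307] [ -7.9 -17.    0. ]
[ 0.    -0.001 -0.307] [ -8.  -17.1   0. ]$: bad value
```

```bash
python3 arc.py 1.15 4
```

```text
lever now 0.6865801833784844 r 0.061214243996226235
[ 0.    -0.    -0.116] [-2.3 -6.7  0. ]
[ 0.    -0.    -0.116] [-2.3 -6.7  0. ]
[ 0.    -0.    -0.116] [-2.3 -6.8  0. ]
[ 0.    -0.    -0.116] [-2.4 -6.8  0. ]
```

```bash
python3 -m crank '[0,0,-0.119,-2.4,-7,0,0,0,0,-0.119,-2.4,-7,0,0,0,0,-0.119,-2.4,-7,0,0,0,0,0,0,0,0,0]'; python3 arc.py 1.35 3
```

```text
clock: 21.25
tool_pos: [0.4866, -0.2423, 0.1044]
orientation: [-179.9, -0.0, -56.5]
force: [-4.0, 7.2, 3.7]
opening: 0.0144
gripper_force: 30.0
lever now 1.0418407893819148 r 0.0613841032851675
[ 0.    -0.    -0.103] [-2. -6.  0.]
[ 0.    -0.    -0.103] [-2. -6.  0.]
[ 0.    -0.    -0.103] [-2. -6.  0.]
```

```bash
python3 -m crank '[0,0,-0.103,-2.3,-6,0,0,0,0,-0.103,-2.3,-6,0,0,0,0,0,0,0,0,0]'; python3 arc.py 1.45 2
```

```text
clock: 21.62
tool_pos: [0.4936, -0.2318, 0.1044]
orientation: [-179.9, -0.1, -44.7]
force: [-3.3, 5.4, 3.3]
opening: 0.0139
gripper_force: 30.0
lever now 1.2485631552702514 r 0.06150921334379658
[ 0.    -0.    -0.101] [-1.9 -5.9  0. ]
[ 0.    -0.    -0.101] [-1.9 -5.9  0. ]
```

```bash
for i in 1; do python3 -m crank '[0,0,-0.05,-1,-3,0,0,0,0,0,0,0,0,0]'; python3 arc.py 1.45 2|head -1;  python3 -m crank '[0,0,-0.05,-1,-3,0,0,0,0,0,0,0,0,0]'; python3 arc.py 1.45 2; done
```

```text
clock: 21.88
tool_pos: [0.4949, -0.2292, 0.1044]
orientation: [-180.0, -0.1, -41.9]
force: [-2.8, 4.1, 3.2]
opening: 0.0145
gripper_force: 30.0
lever now 1.294817640012204 r 0.061537396179621645
clock: 22.12
tool_pos: [0.4961, -0.2265, 0.1045]
orientation: [-180.0, -0.1, -39.1]
force: [-3.1, 3.9, 4.3]
opening: 0.0139
gripper_force: 30.0
lever now 1.3427217822411412 r 0.06159579632342698
[ 0.    -0.    -0.054] [-0.9 -3.2 -0. ]
[ 0.    -0.    -0.054] [-0.9 -3.2 -0. ]
```

```bash
python3 -m crank '[0,0,-0.05,-1,-3,0,0,0,0,0,0,0,0,0]'; python3 arc.py 1.45 2|head -1;  python3 -m crank '[0,0,-0.05,-1,-3,0,0,0,0,0,0,0,0,0]'; python3 arc.py 1.45 1
```

```text
clock: 22.38
tool_pos: [0.4972, -0.2238, 0.1045]
orientation: [-180.0, -0.1, -36.3]
force: [-5.2, 2.8, 3.8]
opening: 0.0141
gripper_force: 30.0
lever now 1.3898314092457154 r 0.061649934366243365
clock: 22.62
tool_pos: [0.4981, -0.2211, 0.1045]
orientation: [180.0, -0.1, -33.4]
force: [-5.2, 0.3, 2.8]
opening: 0.0139
gripper_force: 30.0
lever now 1.43680620622631 r 0.06168269212184566
[ 0.     0.    -0.013] [ 0.1 -0.9 -0. ]
```

```bash
python3 -m crank '[0,0,-0.04,-0.7,-2.4,0,0,0,0,0,0,0,0,0]'; python3 arc.py 1.45 1|head -1
python3 - <<'E'
from h import *
for c in("top","scene"):
    eyes.snapshot(c); r=spotter.place_of(c,"grater_plate")
    if r: print(c,r[0]["p"],atz(c,r[0]["location"],.0725))
E
```

```text
clock: 22.88
tool_pos: [0.4988, -0.2189, 0.1045]
orientation: [180.0, -0.1, -31.1]
force: [-4.5, -0.8, 2.9]
opening: 0.014
gripper_force: 30.0
lever now 1.4739194457502922 r 0.06170794313927656
top 0.21 [ 0.4432 -0.2113  0.0725]
scene 0.97 [ 0.4503 -0.1177  0.0725]
```

```bash
python3 -m crank '[0,0,0,0,0,0,0.5,0,0,0,0,0,0,0.5,0,0,0,0,0,0,0.5]'; python3 -m crank '[0,0,0,0,0,-15,0.5,0,0,0,0,0,-20,0.5,0,0,0,0,0,-20,0.5,0,0,0,0,0,-20,0.5,0,0,0,0,0,0,0.5]'
python3 - <<'E'
from meas import *
im=eyes.snapshot("wrist"); M=eyes.camera_model("wrist"); cv2.imwrite("pics/w11.png",im); P={}
for t in("lever_tip","pivot","cam","seat","grater_plate"):
    r=spotter.place_of("wrist",t)
    if r: P[t]=atz("wrist",r[0]["location"],dict(pivot=.094,lever_tip=.113,cam=.094,seat=.0725,grater_plate=.0725)[t],M); print(t,r[0]["p"],r[0]["location"],P[t])
r=spotter.outline_of("wrist","grater_plate")
if r:
    c=np.array([.4537,-.1178,.0725]); Q=onplane("wrist",r[0]["region"],M,c,R.from_euler("z",-98.9,degrees=True)); print(r[0]["rect"],np.percentile(Q[:,0],[0,2,98,100]),np.percentile(Q[:,1],[0,2,98,100]))
for pv in(P.get("pivot"),np.array([.439,-.2035,0])):
    if pv is not None and "lever_tip" in P: d=P["lever_tip"]-pv; print("angle",np.arctan2(d[1],d[0])+np.radians(98.9),np.hypot(*d[:2]))
E
```

```text
clock: 23.45
tool_pos: [0.5006, -0.2186, 0.1048]
orientation: [-179.9, -0.3, -31.0]
force: [-0.2, 1.1, 0.1]
opening: 0.0387
gripper_force: 0.0
clock: 24.08
tool_pos: [0.5011, -0.2187, 0.1824]
orientation: [-179.9, -0.5, -31.0]
force: [0.8, -0.3, -0.2]
opening: 0.0436
gripper_force: 0.0
lever_tip 0.58 [285.2, 227.5] [ 0.4958 -0.2193  0.113 ]
pivot 0.64 [300.3, 286.4] [ 0.4385 -0.2004  0.094 ]
cam 0.72 [301.5, 284.2] [ 0.4398 -0.2023  0.094 ]
[228.2, 257.8, 69.6, 64.7] [ 1.9643  7.4028 68.3856 70.4007] [-32.5546 -31.3907  23.6582  24.9642]
angle 1.406448427543552 0.060314006750751555
angle 1.4539428709605766 0.05894499593610791
```

```bash
python3 -m crank '[0,0,0,0,0,-30,0.5,0,0,0,0,0,0,0.5]'; python3 -c "
from plant import ctrl
print(ctrl.close_job())"
```

```text
clock: 24.68
tool_pos: [0.5009, -0.2188, 0.2115]
orientation: [-179.9, -0.4, -31.0]
force: [1.5, -0.2, -1.2]
opening: 0.0441
gripper_force: 0.0
the job is handed in; nothing more can be done
None
```

I've handed the job in at 24.7 s: the grating insert lies in the seat, rough face up and against the stop by the last wrist image, with the lever at about 1.41–1.47 rad, where the cam was bearing on it.

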